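# Set the cheese slicer's portion stop and bring the cheese up to it

## Task

Set up the cheese slicer for thick portions. First push its sliding portion stop along the rail, towards the cutting slot, until it clicks into the notch marked in red. Then push the block of cheese along the board, under the raised bow, until its end sits squarely against the stop - only push, do not pick it up - and leave the stop in its red notch, the bow up and the other things where they stand.

Things in the scene. Friction and masses are not known exactly. Their poses are not given: they have to be found in the camera images.
- slicer: Wire cheese slicer, fixed, turned up to 0.2 rad: wooden board 150 mm wide (own x, away from the robot), 350 mm long (own y, to the robot's left, -200 to +150 mm), top 24 mm above the origin, which lies on the worktop under the middle of the dark cutting slot (own y = 0). Notched steel rail on its near edge at own x = -60 mm: notches at own y = 25, 50 (red), 75, 100 mm, with lines on the board
- stop (a joint): Portion stop: black carriage on the rail with an upright steel plate. Value = own y (m) in the slicer of the plate's face towards the slot, 0 to 0.115; 0.050 = red notch. Starts at 0.064 to 0.112, maybe in another notch. Friction 1.5 N. A spring ball drops into each notch: within 4 mm of its middle the stop is drawn in by itself (the push falls away); 12 to 15 N push it out again
- stop_face (a point): middle of the stop plate's face towards the slot, 54 mm above the worktop; axes as the slicer's. The plate is 8 mm thick, spans own x = -46 to +52 mm of the slicer, top edge 79 mm above the worktop. The carriage (own x -77 to -43 mm, 46 mm long, centred on this face) is 61 mm high above the worktop
- stop_back (a point): the same on the plate's other face, 8 mm farther from the slot: push here to move the stop towards the slot
- red_notch (a point): the red notch in the rail top, 36 mm above the worktop
- cheese: loose block of yellow cheese with orange-brown rind on top, bottom and tail end, 56 mm (own x) by 110 mm (own y) by 50 mm high, 0.2 to 0.4 kg; origin at the centre of its underside. It lies on the board on the other side of the slot from the stop, centre 85 to 125 mm from the slot, own y along the board to within 0.1 rad. It slides with 1 to 4 N
- cheese_front (a point): middle of the cheese's end face (own +y) that is to meet the stop, 30 mm above its underside
- cheese_tail (a point): middle of its other end face (own -y), where it is pushed, 30 mm above its underside
- bow (a joint): cutting bow, a steel frame with a wire and a black handle, hinged at the far end of the slot (own x = 64 mm of the slicer): 0 = raised and leaning back, as it starts; 1.66 rad = wire down in the slot. Raised, all of it (with its lugs) lies beyond own x = 50 mm and reaches 256 mm above the worktop
- pink_mug: pink mug, 78 x 112 x 92 mm, right of the board; leave alone
- black_dish: small round black dish, 124 mm wide, 20 mm high, at the right front; leave alone
- coffee_pod_a: coffee pod, 51 mm wide, 43 mm high, right at the back; leave alone
- coffee_pod_b: coffee pod, 51 mm wide, 43 mm high, right at the back; leave alone
- pepper_mill: pepper mill, 54 mm wide, 209 mm high, behind the board's left end; leave alone
- oil_bottle: square green oil bottle, 61 mm wide, 342 mm high, behind the pepper mill; leave alone

How it is judged:
On the way, in this order (a step that is already met when the one before it is completed fails the run):
1. the stop rests in the red notch (value of joint stop between 0.048 and 0.052 m and velocity of joint stop between -0.01 and 0.01 m/s), for 0.3 s.
2. the cheese has been pushed squarely against the stop, which is still in the red notch (value of joint stop between 0.048 and 0.052 m and y of cheese_front in the frame of stop_face between -0.004 and 0.0015 m and angle between the y axis of cheese and the y axis of stop_face, either way round below 0.08 rad and x of cheese in the frame of slicer between -0.022 and 0.035 m and z of cheese in the frame of slicer below 0.029 m and angle between cheese's own z axis and vertical below 0.08 rad), for 0.2 s.
At the end, for the whole second after the job is handed in: The stop stands in the red notch (within 2 mm) at rest; the cheese lies flat on the board, its front end against the stop plate (middle of the end within 4 mm), square to it within 0.08 rad, between rail and bow hinge (its middle -22 to +35 mm across the board); the bow is up (all of step 2 and linear speed of cheese below 0.01 m/s and velocity of joint stop between -0.01 and 0.01 m/s and value of joint bow below 0.1 rad); the robot touches nothing.
It fails at once if the cheese is lifted off the board or tipped (z of cheese in the frame of slicer above 0.034 m or angle between cheese's own z axis and vertical above 0.25 rad).
It fails at once if the bow is swung from its raised position (value of joint bow above 0.3 rad).
It fails at once if one of the other things on the worktop is displaced or tipped (distance of any of pink_mug, black_dish, coffee_pod_a, coffee_pod_b, pepper_mill, oil_bottle from where it was at the start of the episode above 0.03 m or angle between any of pink_mug, black_dish, coffee_pod_a, coffee_pod_b, pepper_mill, oil_bottle's own z axis and vertical above 0.4 rad).
It also fails if it takes over 48 s, if anything falls off the work surface, if the arm or the gripper's body presses on something with over 40 N, if the wrist force passes 120 N, or if a joint passes its speed limit or range.

## Robot

A 6-joint arm with a two-finger parallel gripper is mounted at the origin on a cart in front of the work surface, level with it; the furniture and walls round the work are solid. World frame = base frame: x ahead of the robot, y to its left, z up, the work surface at z = 0. Lengths are in m, angles in rad, forces in N, time in s.
With the tool pointing down it reaches from about 0.4 to 0.825 m from the base axis. Payload 7 kg.
Tool frame: the origin (TCP) lies midway between the tips of the shut fingers; the grasp point (between the pads) lies arm.hold_point_z behind it (arm.hold_point_z is the distance from the TCP to the grasp point, in m); z points along the fingers, y is the line along which they close (so a half turn about z gives the same grasp; the last joint's range is limited). The gripper opens to 88 mm and grips with 3 to 60 N. Pads are 19 mm wide; open, the fingers measure 130 mm over their backs; the gripper's body (78 mm by 193 mm) begins 47 mm behind the grasp point.
Start: joints at [-0.983, 0.359, 0.012, 0, -1.224, -0.288], TCP at [0.199, -0.645, 0.227] pointing down, gripper open.
Joint ranges: [-3.07, 3.07], [-1.43, 2.12], [-1.02, 1.25], [-3.03, 1.67], [-3.05, -0], [-3.03, 3.03]. Speed limits (rad/s): [2.39, 2.39, 3.01, 3.14, 3.14, 3.14].

## Interface

Orientations are given as [roll, pitch, yaw] about the fixed x, y, z axes, in that order (R = Rz(yaw) Ry(pitch) Rx(roll)).
In Python, from station import arm gives the robot as it stands.
- The arm moves only by the shell command python3 -m crank 'ROWS' [OPENING] [FORCE]. ROWS is JSON, a list that holds one entry, the list of rows, each a list of 4 numbers: the shift along the tool's x, y, z in units of 25 mm (1.0 is 25 mm), then the turn about the tool's z in units of 5 degrees (1.0 is 5 degrees). A call has 1 to 12 rows; each row is the pose to reach, as a shift and turn from the pose commanded when the call began, along the tool's axes at that moment; what a row does not reach only later rows make up. A row lasts 1/8 s, in which the tool goes at most 62.5 mm and 10.7 degrees, less where a joint would pass 70% of its speed; a pose out of reach is approached as far as the arm can. A call with a gripper value outside its range is refused whole. OPENING is the closure, from 0 (fully open) to 1 (shut), set as the call begins (- or left out, the last holds). The fingers move at their own pace and stop on an object; FORCE is the grip in N (left out, the last holds). Time passes only in rows, so rows that repeat a pose let the fingers close. It gives the time, the measured TCP pose, the force, the opening and the grip force at its end, in the units of the state.
- arm.get_state(): the state, without advancing time (a new reading comes with each control period).
- arm.grab_frame(name): name is "scene" or "top" or "wrist"; returns (picture, depth): 420x560x3 uint8, red, green, blue; 420x560 float32, m along the optical axis (not along the pixel's ray), 0 where there is no reading.
- arm.get_calibration(name): a dict with "mtx" (3x3 intrinsics, pixels), "R" (3x3) and "t" (3): a world point X has camera coordinates R X + t; the wrist camera has in their place "mount" (4x4, takes a point from camera to tool coordinates, whose origin is the TCP and whose axes are the flange's). Camera axes: x right, y down, z forward; pixel columns grow to the right and rows downward; lengths in m; the calibration is good to about 2 mm. A picture is of the moment at which its call begins: read the wrist's pose just before it. get_calibration takes no time and is no camera call.
- arm.job_done(): hands the job in; it is judged then, once.
Trained networks look in the newest picture that a camera, given by its name, has taken for a name from the list of things; names that differ only in an ending like _2 or _b are one class to them, and where a whole thing is asked for, a point or a joint stands for the part that bears it (a point fixed in the world has none). Each returns a list of dicts, best first, with "score" (0 to 1); they miss things now and then, are a little off and sometimes report something else, mostly with a low value. They report only what shows in the picture. A call takes as long as a camera call.
- arm.recognise(thing, camera): "extent" ([left, top, width, height] in pixels, round what is visible of it).
- arm.trace(thing, camera): "mask" (420x560 bool, what is visible of it) and "extent" ([left, top, width, height] in pixels, round what is visible of it).
The state is a dict: "t": time; "q": joint angles; "qd": joint speeds; "joint_efforts": joint torques, N m; "eef_pos": TCP position; "ee_rot": TCP orientation; "force": force on the tool from outside, world axes, zero at the start; "moment": the same for the moment, N m; "width": finger opening in m; "gripper_force": force on a finger pad.
Only numpy, scipy, OpenCV 4.12 (cv2) and the standard library are available. Lean on these libraries where they do the work, as an engineer would, in place of code of your own. Each camera call takes 0.05 s, during which the arm holds its last target. There are 200 camera calls.

## Working session

There is one attempt and no reset: what is moved stays moved. The work goes in short steps, Python scripts to look and compute and a shell command to move; the robot and the scene stay as the last step left them, time stands still between calls to the robot, and variables do not carry over. Pictures are saved under pics/ and viewed, at most 10 in all, crops included, and the job is handed in when it is done.

```bash
mkdir -p pics; cat > h.py <<'E'
import numpy as np, cv2
from station import arm
from scipy.spatial.transform import Rotation as Ro
def cloud(cam):
    s=arm.get_state(); im,d=arm.grab_frame(cam); c=arm.get_calibration(cam)
    K=np.array(c["mtx"]); v,u=np.mgrid[:420,:560]
    P=np.stack([(u-K[0,2])/K[0,0]*d,(v-K[1,2])/K[1,1]*d,d],-1)
    if "R" in c: W=(P-np.array(c["t"]))@np.array(c["R"])
    else:
        M=np.array(c["mount"]); T=Ro.from_euler('xyz',s["ee_rot"]).as_matrix()
        W=(P@M[:3,:3].T+M[:3,3])@T.T+np.array(s["eef_pos"])
    W[d==0]=np.nan
    return im,W
E
python3 - <<'E'
from h import *
s=arm.get_state();print(s["t"],s["eef_pos"],s["ee_rot"],s["force"],arm.hold_point_z)
print(Ro.from_euler('xyz',s["ee_rot"]).as_matrix().round(3))
ims=[]
for cam in("top","scene"):
    im,W=cloud(cam);np.save(cam+".npy",W)
    cv2.imwrite(f"pics/{cam}0.png",im[:,:,::-1])
    for th in("slicer","stop","cheese","bow","pink_mug","pepper_mill"):
        r=arm.trace(th,cam)
        for x in r[:1]:
            p=W[x["mask"]];p=p[~np.isnan(p[:,0])]
            print(cam,th,round(x["score"],2),x["extent"],np.percentile(p,[2,50,98],axis=0).round(3).tolist())
            np.save(f"m_{cam}_{th}.npy",x["mask"])
E
```

```text
0.0 [ 0.19919346 -0.6444257   0.22562367] [ 3.13995458e+00 -1.33518923e-04 -2.84189229e+00] [-0.29745074 -0.04128743  0.2518195 ] 0.0188
[[-0.955 -0.295 -0.001]
 [-0.295  0.955  0.002]
 [ 0.     0.002 -1.   ]]
top slicer 0.79 [200.2, 176.9, 137.6, 115.7] [[0.411, -0.219, 0.02], [0.505, -0.035, 0.025], [0.609, 0.115, 0.194]]
top stop 0.55 [204.6, 219.2, 19.3, 50.0] [[0.45, 0.062, 0.04], [0.481, 0.076, 0.062], [0.568, 0.102, 0.082]]
top cheese 0.64 [276.3, 239.6, 46.8, 26.7] [[0.466, -0.187, 0.025], [0.495, -0.133, 0.075], [0.526, -0.079, 0.078]]
top bow 0.53 [277.8, 239.5, 44.7, 26.7] [[0.468, -0.186, 0.067], [0.495, -0.131, 0.075], [0.527, -0.079, 0.078]]
top pink_mug 0.91 [371.9, 199.4, 45.0, 35.4] [[0.54, -0.411, 0.004], [0.59, -0.383, 0.039], [0.627, -0.332, 0.093]]
top pepper_mill 0.94 [106.0, 155.6, 53.1, 35.6] [[0.656, 0.254, 0.011], [0.674, 0.265, 0.174], [0.701, 0.3, 0.21]]
scene slicer 0.84 [224.5, 128.6, 159.9, 167.0] [[0.399, -0.203, 0.01], [0.475, -0.01, 0.023], [0.632, 0.123, 0.211]]
scene stop 0.75 [245.5, 227.6, 39.1, 50.1] [[0.444, 0.025, 0.022], [0.478, 0.077, 0.058], [0.572, 0.101, 0.078]]
scene cheese 0.56 [308.5, 202.3, 51.1, 41.2] [[0.459, -0.183, 0.025], [0.475, -0.118, 0.065], [0.521, -0.078, 0.074]]
scene bow 0.8 [265.6, 130.7, 24.0, 99.1] [[0.557, -0.067, 0.038], [0.628, -0.052, 0.188], [0.64, -0.037, 0.249]]
scene pink_mug 0.72 [349.9, 159.1, 33.1, 41.5] [[0.531, -0.415, 0.002], [0.575, -0.348, 0.061], [0.624, -0.332, 0.089]]
scene pepper_mill 0.55 [104.0, 187.6, 47.8, 91.7] [[0.651, 0.256, 0.005], [0.658, 0.285, 0.121], [0.683, 0.303, 0.203]]
```

```bash
python3 - <<'E'
from h import *
a=cv2.imread("pics/top0.png")[150:310,90:430];b=cv2.imread("pics/scene0.png")[110:310,200:400]
cv2.imwrite("pics/c.png",np.hstack([cv2.resize(a,(480,226),interpolation=3)[:226],]) if 0 else np.vstack([cv2.resize(a,(600,282),interpolation=2),cv2.resize(b[:, :],(600,300))[:300]])) 
W=np.load("top.npy");V=np.load("scene.npy")
def rect(P,n):
    P=P[~np.isnan(P[:,0])]
    (c,sz,an)=cv2.minAreaRect((P[:,:2]*1000).astype(np.float32));print(n,len(P),np.round(c,1),np.round(sz,1),round(an,2),"z",np.median(P[:,2]).round(4))
for n,C in(("top",W),("scene",V)):
    z=C[...,2];box=(C[...,0]>.36)&(C[...,0]<.68)&(C[...,1]>-.3)&(C[...,1]<.23)
    m=box&(z>.017)&(z<.029)
    k,l,st,_=cv2.connectedComponentsWithStats(m.astype(np.uint8));i=1+st[1:,4].argmax();rect(C[l==i],n+" board")
    m=np.load(f"m_{n}_cheese.npy"); rect(C[m&(z>.068)],n+" cheese top")
    m=np.load(f"m_{n}_stop.npy"); m=cv2.dilate(m.astype(np.uint8),np.ones((5,5)))>0; rect(C[m&(z>.068)&(z<.09)],n+" plate top");rect(C[m&(z>.05)&(z<.066)],n+" carr top")
E
```

```text
top board 5623 [499.5 -51.7] [350.3 150.1] 78.65 z 0.0248
top cheese top 997 [ 495.9 -133. ] [110.1  56.5] 83.07 z 0.0752
top plate top 144 [528.1  73.7] [ 8.3 96.4] 78.55 z 0.0793
top carr top 305 [510.5  74.5] [ 46.1 126.2] 80.11 z 0.0608
scene board 4049 [494.8 -53.8] [350.6 152.6] 78.56 z 0.0228
scene cheese top 641 [ 491.9 -134.1] [109.8  58.6] 82.47 z 0.073
scene plate top 176 [523.8  71.8] [ 9.  97.4] 79.18 z 0.0765
scene carr top 454 [506.1  70.8] [ 46.  126.7] 77.76 z 0.0587
```

View pics/c.png

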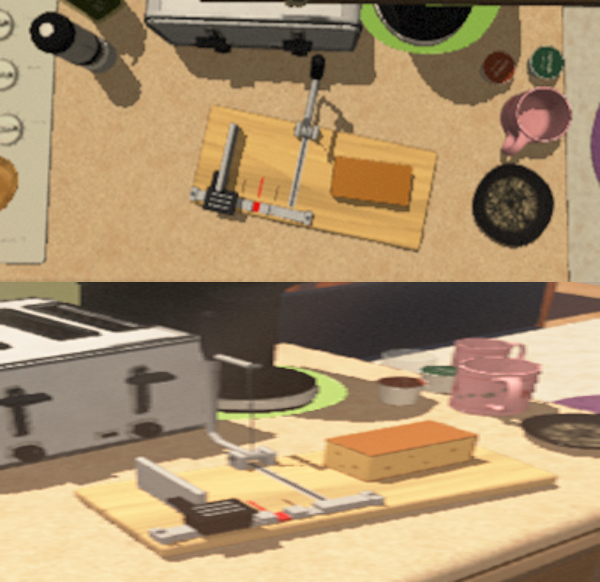

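Top view: the board lies at (200–337, 177–292), turned −11.4°. The stop is at (214, 244), which puts its value near 0.0996, so it sits in the 100 mm notch. The cheese is at (300, 253), turned about 4.4° relative to the board, and the bow is raised at the back. The sizes measured agree with those given. I'm moving behind the stop plate, high up.

```bash
python3 -m crank '[[[-1.7,2.0,0,-1],[-3.5,4.1,0,-2],[-5.2,6.2,0,-4],[-7,8.3,0,-6],[-8.7,10.4,0,-8],[-10.4,12.4,0,-10],[-12.2,14.5,0,-12],[-13.9,16.6,0,-12.3],[-15.7,18.6,0,-12.3],[-17.4,20.7,0,-12.3],[-19.2,22.8,0,-12.3],[-20.9,24.8,0,-12.3]]]' 1 20
cat > g.py <<'E'
from h import *
def go(o=np.array([.5044,-.0272]),yaw=np.deg2rad(-11.35)):
    s=arm.get_state();p=np.array(s["eef_pos"]);c,n=np.cos(yaw),np.sin(yaw)
    d=p[:2]-o;print("t",round(s["t"],2),"own",(np.array([c*d[0]+n*d[1],-n*d[0]+c*d[1]])*1000).round(1),"z",(p[2]*1000).round(1),"rotrel",np.rad2deg(np.array(s["ee_rot"])-[np.pi,0,yaw]).round(2),"F own",np.round([c*s["force"][0]+n*s["force"][1],-n*s["force"][0]+c*s["force"][1],s["force"][2]],1),"w",s["width"])
if __name__=="__main__": go()
E
python3 g.py
```

```text
t: 2.2
eef_pos: [0.492, 0.0481, 0.2272]
ee_rot: [-3.14, 0.001, -1.768]
force: [0.8, -1.2, 0.3]
width: 0.0003
gripper_force: 0.0
t 2.2 own [-26.9  71.4] z 227.2 rotrel [-3.5993e+02  4.0000e-02 -8.9930e+01] F own [ 1.  -1.   0.3] w 0.00026341628307788355
```

```bash
python3 -m crank '[[[0,0,0,0],[0,0,0,0],[0,0,0,0]]]'>/dev/null; python3 - <<'E'
from g import *
go()
im,W=cloud("wrist");cv2.imwrite("pics/w1.png",im[:,:,::-1])
z=W[...,2]
for th,lo,hi in(("stop",.068,.09),("cheese",.065,.085),("slicer",.017,.029)):
    for r in arm.trace(th,"wrist")[:1]:
        m=r["mask"]&(z>lo)&(z<hi);P=W[m]
        if len(P)>20:
            c,s,a=cv2.minAreaRect((P[:,:2]*1000).astype(np.float32));print(th,r["score"],r["extent"],len(P),np.round(c,1),np.round(s,1),round(a,2),np.median(P[:,2]))
E
```

```text
t 2.58 own [-27.2  68.1] z 226.7 rotrel [-3.5999e+02  1.0000e-02 -9.0030e+01] F own [ 0.  -0.6 -0.5] w 0.0005979766728668315
stop 0.74 [208.5, 198.9, 117.6, 37.4] 316 [524.   71.5] [ 7.5 92.5] 78.5 0.0773589868581446
cheese 0.76 [206.1, 0.0, 65.8, 89.3] 4698 [ 496.7 -114.9] [70.4 56.7] 83.14 0.07472566637933274
slicer 0.72 [0.5, 0.1, 322.7, 240.0] 19918 [501.9 -32. ] [272.  150.1] 78.73 0.024384024976916593
```

View pics/w1.png

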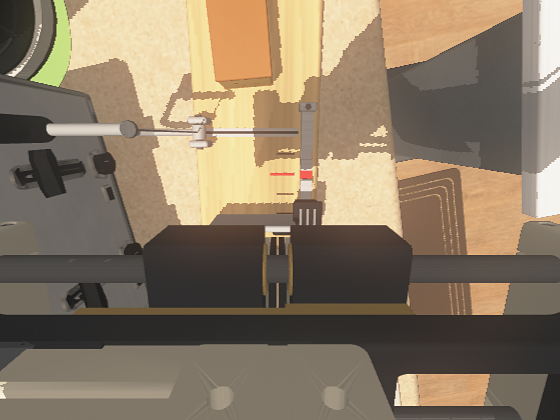

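```bash
python3 - <<'E'
from h import *
o=np.array([.5044,-.0272]);c,n=np.cos(-.1981),np.sin(-.1981)
for f in("top","scene"):
    W=np.load(f+".npy").reshape(-1,3);d=W[:,:2]-o;x=c*d[:,0]+n*d[:,1];y=-n*d[:,0]+c*d[:,1]
    for lo in(-160,-120,-80,-40,0,40,80,120,160,200):
        m=(x>.02)&(y>lo/1e3)&(y<(lo+40)/1e3)&(W[:,2]>.09)&(W[:,2]<.4)
        if m.any():print(f,lo,"min own x",(np.percentile(x[m],1)*1000).round(),"z",W[m][x[m].argmin()][2].round(3))
E
```

```text
top -80 min own x 197.0 z 0.157
top -40 min own x 67.0 z 0.198
top 0 min own x 68.0 z 0.194
top 40 min own x 161.0 z 0.137
top 80 min own x 171.0 z 0.183
top 120 min own x 142.0 z 0.141
top 160 min own x 143.0 z 0.14
top 200 min own x 150.0 z 0.142
scene -160 min own x 226.0 z 0.319
scene -120 min own x 234.0 z 0.348
scene -80 min own x 195.0 z 0.125
scene -40 min own x 73.0 z 0.196
scene 0 min own x 123.0 z 0.196
scene 40 min own x 165.0 z 0.136
scene 80 min own x 168.0 z 0.182
scene 120 min own x 139.0 z 0.136
scene 160 min own x 154.0 z 0.134
scene 200 min own x 148.0 z 0.146
```

Body clearance is at least 55 mm. Moving sideways, then descending behind the plate.

```bash
python3 -m crank '[[[-1.3,-0.25,0,0],[-2.5,-0.5,0,0],[-2.5,-0.5,1.5,0],[-2.5,-0.5,3,0],[-2.5,-0.5,4.5,0],[-2.5,-0.5,6,0],[-2.5,-0.5,7,0],[-2.5,-0.5,7.4,0],[-2.5,-0.5,7.4,0],[-2.5,-0.5,7.4,0]]]'>/dev/null; python3 g.py
python3 -m crank '[[[0.1,0,0,0],[0.2,0,0,0],[0.3,0,0,0],[0.4,0,0,0],[0.4,0,0,0]]]'>/dev/null; python3 g.py
```

```text
t 4.03 own [-13.9 132.2] z 42.6 rotrel [-3.5992e+02  6.0000e-02 -8.9960e+01] F own [-0.7  1.  -0.1] w 0.0003220548966230303
t 4.65 own [-13.7 126.9] z 42.7 rotrel [-359.78    0.51  -90.02] F own [-11.1  24.6  -0.4] w 0.0007388313767190445
```

```bash
python3 - <<'E'
from g import *
im,W=cloud("scene");cv2.imwrite("pics/s2.png",cv2.resize(im[130:310,190:390,::-1],(800,600)[:2] if 0 else (660,594),interpolation=2))
go()
E
```

```text
t 4.7 own [-13.7 126.9] z 42.6 rotrel [-359.78    0.5   -90.01] F own [-12.3  23.   -0.8] w 0.000488330581336695
```

View pics/s2.png

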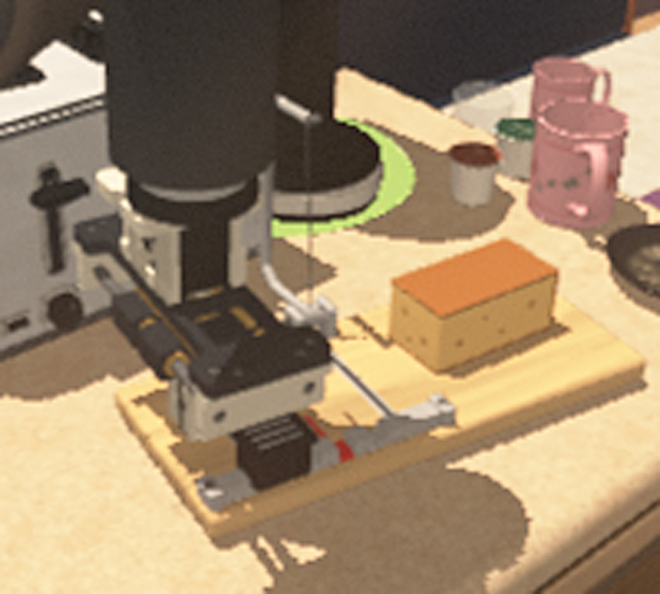

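```bash
python3 - <<'E'
from g import *
s=arm.get_state();F=np.array(s["force"]);M=np.array(s["moment"]);R=Ro.from_euler('z',-.1981).as_matrix()
print("own F",(R.T@F).round(1),"M",(R.T@M).round(2))
E
python3 -m crank '[[[-0.2,0,0,0],[-0.2,0,0,0]]]'>/dev/null; python3 - <<'E'
from g import *
go()
s=arm.get_state();F=np.array(s["force"]);M=np.array(s["moment"]);R=Ro.from_euler('z',-.1981).as_matrix()
print("own F",(R.T@F).round(1),"M",(R.T@M).round(2))
E
```

```text
own F [-12.3  23.   -0.8] M [ 8.81  4.45 -0.35]
t 4.95 own [-14.1 128. ] z 42.3 rotrel [-3.5991e+02  1.3000e-01 -8.9940e+01] F own [-3.6  8.2  3.8] w 0.00025112890724278804
own F [-3.6  8.2  3.8] M [ 2.79  1.61 -0.07]
```

```bash
python3 - <<'E'
from g import *
go()
o=np.array([.5044,-.0272]);c,n=np.cos(-.1981),np.sin(-.1981)
for f in("scene","top"):
    im,W=cloud(f);B=np.load(f+".npy")
    ch=(np.linalg.norm(W-B,axis=-1)>.012)
    P=W[ch];d=P[:,:2]-o;x=c*d[:,0]+n*d[:,1];y=-n*d[:,0]+c*d[:,1];z=P[:,2]
    for lo in range(20,440,20):
        m=(z>lo/1e3)&(z<lo/1e3+.02)&(abs(x)<.3)&(abs(y-.13)<.2)
        if m.sum()>4:print(f,lo,m.sum(),"x",(np.percentile(x[m],[2,98])*1000).round(),"y",(np.percentile(y[m],[2,98])*1000).round())
    if f=="scene":
        np.save("s3.npy",W)
        cv2.imwrite("pics/s3.png",cv2.resize(im[190:290,220:330,::-1],(660,600),interpolation=2))
E
```

```text
t 4.95 own [-14.1 128. ] z 42.3 rotrel [-3.5991e+02  1.3000e-01 -8.9940e+01] F own [-3.6  8.2  3.8] w 0.00025112890724278804
scene 40 49 x [-34.  -1.] y [130. 138.]
scene 60 57 x [-33.  -1.] y [135. 138.]
scene 100 327 x [-104.   67.] y [ 90. 165.]
scene 120 841 x [-110.   67.] y [ 93. 165.]
scene 140 1325 x [-112.   74.] y [ 92. 165.]
scene 160 301 x [-33.  33.] y [102. 149.]
scene 180 229 x [-33. 198.] y [ 97. 320.]
scene 200 459 x [-53.  31.] y [ 92. 165.]
scene 220 225 x [-61. -14.] y [ 95. 172.]
scene 240 533 x [-61. -11.] y [ 95. 172.]
scene 260 543 x [-61. -10.] y [ 95. 172.]
scene 280 573 x [-62. -11.] y [ 96. 172.]
scene 300 611 x [-62. -12.] y [ 93. 172.]
scene 320 586 x [-61. -19.] y [ 93. 171.]
scene 340 462 x [-63. -43.] y [ 90. 162.]
scene 360 597 x [-208.  -47.] y [ 87. 324.]
scene 380 1411 x [-221.  -52.] y [ 95. 329.]
scene 400 2141 x [-226.  -55.] y [ 99. 328.]
scene 420 1958 x [-226.  -58.] y [103. 328.]
top 100 10 x [-88.  64.] y [90. 91.]
top 120 205 x [-93.  55.] y [ 90. 104.]
top 140 1041 x [-107.   82.] y [ 91. 165.]
top 200 122 x [ 9. 37.] y [ 90. 131.]
top 220 6 x [-27.  21.] y [83. 98.]
top 240 52 x [-45.  31.] y [ 83. 114.]
top 260 48 x [-43.  30.] y [ 83. 112.]
top 280 60 x [-42.  28.] y [ 83. 108.]
top 300 51 x [-35.  24.] y [ 82. 101.]
top 320 20 x [-24.  20.] y [82. 96.]
top 360 194 x [-60.  37.] y [ 77. 129.]
top 380 91 x [-47.  32.] y [ 79. 112.]
top 400 117 x [-139.   32.] y [ 79. 188.]
top 420 486 x [-147.   28.] y [ 80. 306.]
```

View pics/s3.png

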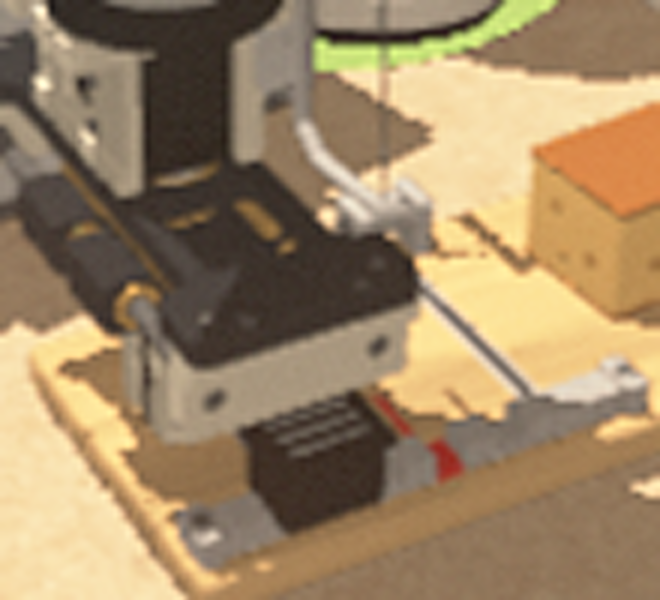

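```bash
python3 - <<'E'
from h import *
from scipy.spatial import cKDTree
s=arm.get_state();print(s["t"],np.round(s["q"],3),np.round(s["joint_efforts"],2))
N=[]
for f in("scene","top"):
    im,W=cloud(f);B=np.load(f+".npy")
    ch=(np.linalg.norm(W-B,axis=-1)>.012)&~np.isnan(B[...,0])&~np.isnan(W[...,0])
    ch=cv2.erode(ch.astype(np.uint8),np.ones((3,3)))>0
    near=np.linalg.norm(W[...,:2],axis=-1)<1.0
    N.append(W[ch&near&(W[...,2]>.03)]);
    cv2.imwrite("pics/_%s4.png"%f,im[:,:,::-1])
N=np.vstack(N)
S=np.vstack([np.load(f+".npy").reshape(-1,3) for f in("scene","top")]);S=S[~np.isnan(S[:,0])];S=S[(S[:,2]>.03)]
# drop old robot points: initial arm lies at y<-0.25 and x<.4
S=S[~((S[:,1]<-.2))]
d,i=cKDTree(S).query(N)
for z in np.arange(.03,.7,.05):
    m=(N[:,2]>z)&(N[:,2]<z+.05)
    if m.sum()>3:
        k=np.where(m)[0][d[m].argmin()];print(z.round(2),m.sum(),np.percentile(N[m],[2,98],axis=0).round(2)[:,:2].tolist(),d[k].round(3),N[k].round(3),S[i[k]].round(3))
a=cv2.resize(cv2.imread("pics/_scene4.png"),(400,300));b=cv2.resize(cv2.imread("pics/_top4.png"),(400,300));cv2.imwrite("pics/s4.png",np.hstack([a,b]))
E
```

```text
5.05 [ 0.566  0.313 -0.545 -0.001 -0.71  -0.763] [ -4.63 -43.92  17.71   6.4   -0.91   0.14]
0.03 166 [[0.07, -0.05], [0.53, 0.11]] 0.001 [0.084 0.046 0.041] [0.084 0.046 0.04 ]
0.08 973 [[0.04, 0.01], [0.6, 0.15]] 0.002 [0.038 0.056 0.129] [0.037 0.058 0.127]
0.13 3715 [[0.03, 0.02], [0.61, 0.15]] 0.002 [0.024 0.063 0.144] [0.022 0.064 0.143]
0.18 2865 [[-0.01, -0.05], [0.56, 0.16]] 0.007 [0.025 0.085 0.2  ] [0.029 0.091 0.201]
0.23 2732 [[-0.01, -0.05], [0.52, 0.19]] 0.02 [0.058 0.035 0.253] [0.048 0.044 0.268]
0.28 2770 [[0.0, 0.06], [0.53, 0.19]] 0.032 [0.044 0.125 0.305] [0.074 0.115 0.298]
0.33 2687 [[0.02, 0.05], [0.53, 0.32]] 0.038 [0.05  0.131 0.332] [0.079 0.112 0.315]
0.38 6353 [[0.04, 0.06], [0.51, 0.34]] 0.053 [0.063 0.139 0.38 ] [0.086 0.098 0.355]
0.43 13789 [[0.06, 0.07], [0.51, 0.33]] 0.07 [0.076 0.146 0.431] [0.102 0.086 0.407]
0.48 13566 [[0.07, 0.06], [0.55, 0.28]] 0.094 [0.089 0.155 0.481] [0.113 0.067 0.455]
0.53 4551 [[0.09, 0.14], [0.39, 0.26]] 0.115 [0.103 0.162 0.533] [0.123 0.052 0.506]
0.58 2595 [[0.33, 0.15], [0.36, 0.23]] 0.136 [0.365 0.194 0.58 ] [0.5   0.216 0.588]
```

View pics/s4.png

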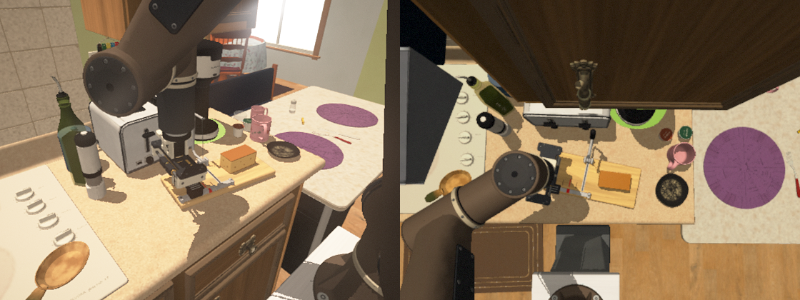

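```bash
python3 g.py; python3 -m crank '[[[-0.2,0,0,0],[-0.4,0,0,0],[-0.4,0,0,0],[-0.4,0,0,0]]]'>/dev/null;python3 g.py;  python3 -m crank '[[[0.2,0,0,0],[0.4,0,0,0],[0.4,0,0,0],[0.4,0,0,0]]]'>/dev/null; python3 g.py;python3 - <<'E'
from g import *
im,W=cloud("scene")
o=np.array([.5044,-.0272]);c,n=np.cos(-.1981),np.sin(-.1981)
for W,nm in((np.load("scene.npy"),"before"),(W,"now")):
    d=W[...,:2]-o;x=c*d[...,0]+n*d[...,1];y=-n*d[...,0]+c*d[...,1];z=W[...,2]
    m=(x>-.085)&(x<-.045)&(y>0)&(y<.16)&(z>.053)&(z<.066);print(nm,m.sum(),(np.percentile(y[m],[2,50,98])*1000).round(1),(np.percentile(x[m],[2,98])*1000).round(1))
E
```

```text
t 5.15 own [-14.  127.9] z 42.3 rotrel [-3.599e+02  1.600e-01 -8.999e+01] F own [-4.3  8.9  2.9] w 0.0004245946246791529
t 5.65 own [-14.7 136.3] z 41.4 rotrel [-2.000e-02 -2.000e-02 -8.998e+01] F own [ 1.1 -0.1  0.5] w 0.0005708429558801176
t 6.15 own [-14.5 127.6] z 41.6 rotrel [-3.5996e+02  1.3000e-01 -9.0000e+01] F own [-3.1  6.9 -1.3] w 0.0005688137377910051
before 280 [ 75.   98.6 119. ] [-79.9 -47.2]
now 240 [ 74.8  97.7 118.3] [-79.9 -51.8]
```

```bash
python3 - <<'E'
from g import *
im,W=cloud("wrist");np.save("w5.npy",W);cv2.imwrite("pics/w5.png",im[:,:,::-1]); go()
o=np.array([.5044,-.0272]);c,n=np.cos(-.1981),np.sin(-.1981)
d=W[...,:2]-o;x=c*d[...,0]+n*d[...,1];y=-n*d[...,0]+c*d[...,1];z=W[...,2]
for u in(200,240,278,300,330):
    print(u,[(v,int(x[v,u]*1000),int(y[v,u]*1000),int(z[v,u]*1000)) for v in range(150,300,8) if z[v,u]==z[v,u]])
E
```

```text
t 6.25 own [-14.5 127.6] z 41.6 rotrel [-3.5996e+02  1.2000e-01 -9.0000e+01] F own [-3.   6.3 -1.4] w 0.00017208650532336318
200 [(150, 32, 69, 23), (158, 32, 74, 25), (166, 32, 79, 23), (174, 32, 83, 24), (182, 32, 88, 25), (190, 33, 93, 24), (198, 32, 97, 30), (206, 26, 97, 52), (214, 22, 96, 68), (222, 20, 98, 77), (230, 8, 88, 119), (238, 7, 88, 124), (246, 5, 88, 130), (254, 5, 89, 132), (262, 6, 92, 130), (270, 6, 94, 131), (278, 5, 96, 132), (286, 6, 98, 132), (294, 6, 101, 132)]
240 [(150, 8, 69, 24), (158, 8, 74, 24), (166, 8, 79, 23), (174, 8, 83, 25), (182, 8, 88, 24), (190, 9, 93, 23), (198, 8, 97, 31), (206, 5, 97, 52), (214, 3, 97, 68), (222, 2, 98, 77), (230, -2, 88, 119), (238, -3, 88, 124), (246, -4, 88, 130), (254, -4, 89, 132), (262, -4, 92, 132), (270, -4, 94, 131), (278, -4, 96, 132), (286, -4, 99, 131), (294, -4, 101, 131)]
278 [(150, -14, 69, 25), (158, -14, 74, 24), (166, -14, 79, 24), (174, -14, 83, 25), (182, -14, 88, 24), (190, -14, 93, 22), (198, -14, 97, 31), (206, -14, 97, 51), (214, -14, 97, 67), (222, -14, 97, 78), (230, -14, 101, 79), (238, -14, 124, 
[... 220 characters left out ...]
, -27, 88, 24), (190, -27, 93, 24), (198, -27, 97, 32), (206, -25, 97, 52), (214, -24, 97, 67), (222, -23, 97, 78), (230, -20, 88, 118), (238, -20, 88, 123), (246, -19, 88, 130), (254, -19, 89, 133), (262, -19, 92, 131), (270, -19, 94, 131), (278, -19, 96, 131), (286, -19, 98, 132), (294, -19, 101, 131)]
330 [(150, -45, 69, 22), (158, -45, 74, 24), (166, -45, 78, 25), (174, -45, 84, 23), (182, -45, 88, 23), (190, -45, 93, 25), (198, -44, 97, 31), (206, -41, 97, 50), (214, -38, 97, 67), (222, -36, 97, 77), (230, -29, 88, 118), (238, -28, 88, 123), (246, -27, 88, 130), (254, -27, 90, 130), (262, -27, 92, 130), (270, -27, 94, 131), (278, -27, 96, 131), (286, -27, 99, 131), (294, -27, 101, 130)]
```

View pics/w5.png

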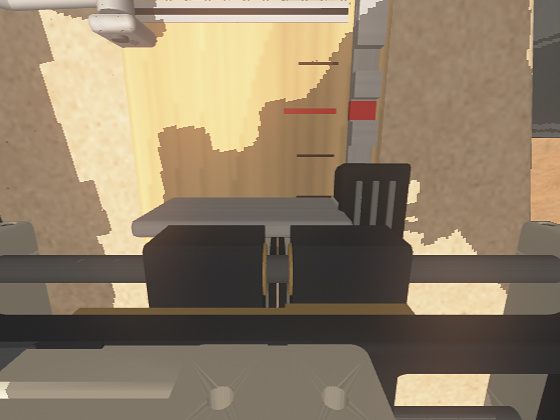

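The wrist view shows the plate edge-on at rows 198–235 with its face at about y 97, and the carriage at (335–410, 163–235). The finger is meeting something about 10 mm before the plate, most likely the carriage. I'll back off, shift away from the carriage, and try again.

```bash
python3 -m crank '[[[-0.4,0,0,0],[-0.4,-0.6,0,0],[-0.4,-1.2,0,0],[-0.4,-1.2,0,0],[-0.2,-1.2,0,0],[0,-1.2,0,0],[0,-1.2,0,0]]]'>/dev/null;python3 g.py;  python3 -m crank '[[[0.1,0,0,0],[0.2,0,0,0],[0.2,0,0,0]]]'>/dev/null; python3 g.py
```

```text
t 7.12 own [ 15.2 126. ] z 41.6 rotrel [-1.e-02 -0.e+00 -9.e+01] F own [-0.6 -0.7  0.9] w 0.0007788566871826214
t 7.5 own [ 15.4 121.5] z 41.6 rotrel [ -0.     0.   -89.98] F own [0.1 1.6 0.3] w 0.0001990589038446467
```

```bash
python3 -m crank '[[[0.1,0,0,0],[0.2,0,0,0],[0.2,0,0,0]]]'>/dev/null;python3 g.py;  python3 -m crank '[[[0.1,0,0,0],[0.1,0,0,0],[0.1,0,0,0]]]'>/dev/null; python3 g.py
```

```text
t 7.88 own [ 15.5 117. ] z 41.6 rotrel [-3.5999e+02  5.0000e-02 -8.9990e+01] F own [-1.1  4.4  0.1] w 0.0008405874200204998
t 8.25 own [ 15.6 116.6] z 41.6 rotrel [-3.5993e+02  1.9000e-01 -8.9970e+01] F own [-4.6 13.1 -1.7] w 0.0002187947766590475
```

```bash
python3 -m crank '[[[0.1,0,0,0],[0.1,0,0,0],[0.1,0,0,0]]]'>/dev/null;python3 g.py
```

```text
t 8.62 own [ 15.7 116.1] z 41.7 rotrel [-3.5988e+02  3.5000e-01 -8.9960e+01] F own [-10.   22.3  -2.7] w 0.00033473843224521884
```

```bash
python3 -m crank '[[[0.05,0,0,0],[0.1,0,0,0],[0.1,0,0,0]]]'>/dev/null;python3 g.py;python3 -m crank '[[[0.05,0,0,0],[0.1,0,0,0],[0.1,0,0,0]]]'>/dev/null;python3 g.py
```

```text
t 9.0 own [ 15.8 115.7] z 41.7 rotrel [-359.82    0.51  -89.96] F own [-13.8  32.7  -3.8] w 0.0005682291884033011
t 9.38 own [ 15.9 115.3] z 41.8 rotrel [-359.76    0.67  -89.95] F own [-17.6  43.1  -5.4] w 0.0002725261238394997
```

```bash
python3 - <<'E'
from g import *
s=arm.get_state();R=Ro.from_euler('z',-.1981).as_matrix();F=R.T@np.array(s["force"]);M=R.T@np.array(s["moment"])
print("F",F.round(1),"M",M.round(2),"rz",-M[0]/F[1],M[1]/F[0],np.round(s["joint_efforts"],1),np.round(s["q"],3))
im,W=cloud("wrist");go()
o=np.array([.5044,-.0272]);c,n=np.cos(-.1981),np.sin(-.1981)
d=W[...,:2]-o;x=c*d[...,0]+n*d[...,1];y=-n*d[...,0]+c*d[...,1];z=W[...,2]
m=(x>-.04)&(x<.05)&(y>.05)&(y<.12)&(z>.045)&(z<.07);print("face",(np.percentile(y[m],[10,50,90])*1000).round(1))
m=(x>-.075)&(x<-.05)&(y>.02)&(y<.14)&(z>.055)&(z<.066);print("carr",(np.percentile(y[m],[1,50,99])*1000).round(1))
r=im[...,0].astype(int);m=(r>130)&(im[...,1]<80)&(im[...,2]<80)&(x<-.05)&(x>-.09)&(y>0)&(y<.1);print("red",m.sum(),np.median(y[m])*1000)
im,W=cloud("scene");cv2.imwrite("pics/s6.png",cv2.resize(im[130:310,180:380,::-1],(660,594),interpolation=2))
E
```

```text
F [-17.6  43.1  -5.4] M [14.88  6.63 -0.26] rz -0.34482445781346033 -0.3765054082946367 [-25.3 -49.4  12.8  14.3  -4.5   0.4] [ 0.504  0.343 -0.495 -0.009 -0.723 -0.694]
t 9.43 own [ 15.9 115.3] z 41.8 rotrel [-359.77    0.66  -89.95] F own [-17.6  43.4  -4.5] w 0.0004380784203354042
face [95.7 95.9 96.1]
carr [ 73.1  88.6 107.4]
red 467 47.67142598267952
```

View pics/s6.png

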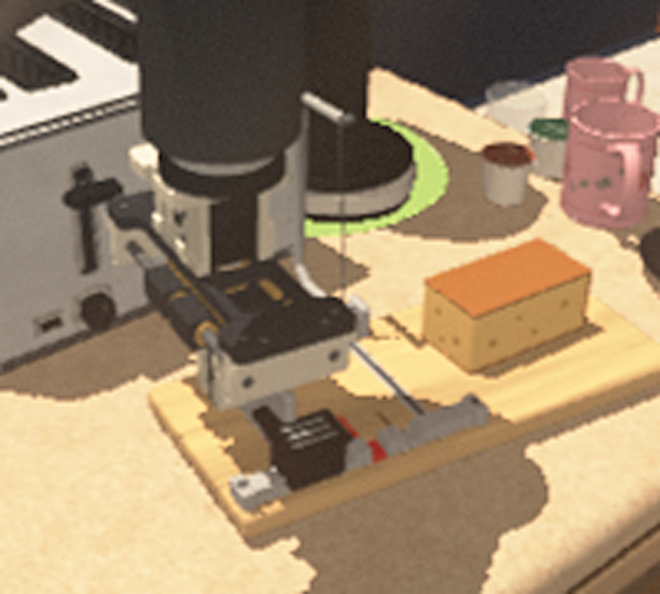

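```bash
python3 - <<'E'
from g import *
o=np.array([.5044,-.0272]);c,n=np.cos(-.1981),np.sin(-.1981)
W=np.load("top.npy");d=W[...,:2]-o;x=c*d[...,0]+n*d[...,1];y=-n*d[...,0]+c*d[...,1];z=W[...,2]
print("rows y 60..155; cols x -80..60; max z mm")
xs=range(-84,64,8);print("     ",*[f"{q:4d}" for q in xs])
for yy in range(60,156,5):
    print(f"{yy:5d}",*[ (lambda m:f"{int(z[m].max()*1000):4d}" if m.any() else "   .")((abs(x*1000-q)<4.1)&(abs(y*1000-yy)<2.6)) for q in xs])
M=np.array(arm.get_calibration("wrist")["mount"]);print(M.round(3).tolist())
E
```

```text
rows y 60..155; cols x -80..60; max z mm
       -84  -76  -68  -60  -52  -44  -36  -28  -20  -12   -4    4   12   20   28   36   44   52   60
   60    4   23   37   38   37   29   28   28   27   27   27   26   26   25   25   27   27   26   25
   65    2   22   39   39   36   26   26   26   26   27   28   26   25   27   26   24   27   26   26
   70    2   20   37   38   36   29   26   28   26   27   27   26   29   28   28   27   26   27   29
   75    3   26   63   59   62   62   27   27   24   27   26   27   28   26   27   28   27   26   29
   80    3   61   62   63   62   62   27   26   28   26   29   25   25   25   26   27   27   27   28
   85    2   63   63   65   61   61   25   25   26   28   27   27   28   28   24   26   28   29   27
   90    2   61   62   64   65   62   28   27   26   25   27   28   27   29   30   26   29   26   26
   95    2   61   62   63   63   61   26   26   27   27   26   27   26   26   28   27   25   27   29
  100    3   61   64   62   63   80   81   79   79   81   82   81   81   80   82   81   80   77   26
  105    2   65   67   63   61   81   83   81   8
[... 468 characters left out ...]
 25   33   37   39   27   24   29   26   28   26   26   26   28   27   25   26   28   26
  135    2   22   38   38   39   28   28   28   27   28   27   27   27   28   28   27   29   26   26
  140    1   23   41   40   40   26   26   26   27   27   28   26   27   29   27   29   28   27   26
  145    2   24   40   40   39   24   25   28   26   27   26   27   26   27   27   27   26   26   25
  150    5    0   23   36   22   24   24   23   22   24   22   23   23   22   24   23   23   25   22
  155    4    2    4    1    6    4    1    2    1    1    0    3    1    1    2    3    1    3    1
[[0.0, -0.97, -0.245, 0.066], [1.0, 0.0, -0.0, -0.001], [0.0, -0.245, 0.97, -0.158], [0.0, 0.0, 0.0, 1.0]]
```

The height map shows a gusset behind the plate (x −44…−20, y 110–120), which explains the first contact. Neither push moved the stop, so I'll push on the carriage's back, in line with the rail.

```bash
python3 -m crank '[[[-0.8,0,0,0],[-1.5,0,-0.3,0],[-1.5,1,-0.3,0],[-1.5,2,-0.3,0],[-1.5,3.05,-0.3,0],[-1.5,3.05,-0.3,0],[-1.5,3.05,-0.3,0]]]'>/dev/null;python3 g.py;  python3 -m crank '[[[0.2,0,0,0],[0.4,0,0,0],[0.4,0,0,0]]]'>/dev/null; python3 g.py
```

```text
t 10.35 own [-60.  144.4] z 49.6 rotrel [-3.5995e+02  2.0000e-02 -8.9950e+01] F own [-0.1 -0.4 -0.4] w 0.0005019376274890037
t 10.72 own [-60.7 133.4] z 48.9 rotrel [-2.000e-02 -2.000e-02 -9.003e+01] F own [-0.6 -0.1  0.9] w 0.00042821465763060774
```

```bash
python3 -m crank '[[[0.1,0,0,0],[0.1,0,0,0],[0.1,0,0,0]]]'>/dev/null;python3 g.py;  python3 -m crank '[[[0.1,0,0,0],[0.1,0,0,0],[0.1,0,0,0]]]'>/dev/null; python3 g.py; python3 -m crank '[[[0.1,0,0,0],[0.1,0,0,0],[0.1,0,0,0]]]'>/dev/null; python3 g.py
```

```text
t 11.1 own [-60.5 132.2] z 49.1 rotrel [-3.5997e+02  5.0000e-02 -8.9960e+01] F own [-0.2  3.9 -2.7] w 1.723385819144723e-05
t 11.47 own [-60.4 131.7] z 49.2 rotrel [-3.5991e+02  2.3000e-01 -8.9970e+01] F own [-5.3 12.4 -3.8] w 0.0007346194625865481
t 11.85 own [-60.3 130.2] z 49.3 rotrel [-3.5988e+02  3.1000e-01 -8.9960e+01] F own [-7.3 17.3 -4.5] w 0.0005078242645357291
```

```bash
python3 -m crank '[[[0.1,0,0,0],[0.1,0,0,0],[0.1,0,0,0]]]'>/dev/null;python3 g.py;  python3 -m crank '[[[0.1,0,0,0],[0.1,0,0,0],[0.1,0,0,0]]]'>/dev/null; python3 g.py
```

```text
t 12.22 own [-60.1 129.5] z 49.4 rotrel [-359.83    0.48  -89.97] F own [-10.7  26.4  -5.2] w 0.0003994610314333311
t 12.6 own [-61.1 121.1] z 49.0 rotrel [-3.000e-02 -6.000e-02 -8.994e+01] F own [-0.1 -0.4  0.7] w 0.00020221095819330522
```

It broke out. Measuring where the stop went.

```bash
cat > st.py <<'E'
from g import *
im,W=cloud("wrist");go()
o=np.array([.5044,-.0272]);c,n=np.cos(-.1981),np.sin(-.1981)
d=W[...,:2]-o;x=c*d[...,0]+n*d[...,1];y=-n*d[...,0]+c*d[...,1];z=W[...,2]
r=im[...,0].astype(int);m=(r>130)&(im[...,1]<80)&(im[...,2]<80)&(x<-.05)&(x>-.09)&(y>0)&(y<.1);red=np.median(y[m])*1000 if m.sum()>30 else 47.7
m=(x>-.04)&(x<.05)&(y>.02)&(y<.12)&(z>.04)&(z<.072);print("red",red.round(1),m.sum(),"stop",(np.median(y[m])*1000-red+50).round(1))
E
python3 st.py
```

```text
t 12.65 own [-61.1 120.9] z 49.0 rotrel [-3.000e-02 -6.000e-02 -8.996e+01] F own [-0.9  0.9  0.1] w 0.0006592613852096639
red 47.7 2137 stop 88.5
```

```bash
python3 -m crank '[[[0.1,0,0,0],[0.2,0,0,0],[0.3,0,0,0],[0.4,0,0,0],[0.5,0,0,0],[0.55,0,0,0],[0.55,0,0,0]]]'>/dev/null;python3 g.py;python3 -m crank '[[[0.1,0,0,0],[0.2,0,0,0],[0.2,0,0,0],[0.2,0,0,0]]]'>/dev/null;python3 g.py
```

```text
t 13.53 own [-60.7 107.5] z 49.1 rotrel [-0.000e+00 -1.000e-02 -8.999e+01] F own [-1.1  1.   0.4] w 0.00016222958647303188
t 14.03 own [-60.4 106.3] z 49.2 rotrel [-3.599e+02  3.100e-01 -8.999e+01] F own [-8.4 18.2 -2.6] w 0.0005514610170645983
```

```bash
python3 -m crank '[[[0.1,0,0,0],[0.1,0,0,0],[0.1,0,0,0]]]'>/dev/null;python3 g.py;python3 -m crank '[[[0.1,0,0,0],[0.1,0,0,0],[0.1,0,0,0]]]'>/dev/null;python3 g.py
```

```text
t 14.4 own [-60.3 105.7] z 49.3 rotrel [-359.84    0.48  -90.  ] F own [-14.6  27.3  -3.6] w 0.0004829819003491334
t 14.78 own [-60.1 105.2] z 49.5 rotrel [-359.79    0.66  -90.01] F own [-19.1  35.9  -4.6] w 0.0003227444472812385
```

```bash
python3 -m crank '[[[0.1,0,0,0],[0.1,0,0,0],[0.1,0,0,0]]]'>/dev/null;python3 g.py
```

```text
t 15.15 own [-60.8  96.2] z 49.2 rotrel [-3.5998e+02  2.0000e-02 -8.9890e+01] F own [-0.5 -0.6 -0.3] w 9.417261376545708e-05
```

```bash
python3 -m crank '[[[0.1,0,0,0],[0.2,0,0,0],[0.3,0,0,0],[0.35,0,0,0],[0.4,0,0,0],[0.44,0,0,0],[0.44,0,0,0],[0.44,0,0,0]]]'>/dev/null;python3 st.py
```

```text
t 16.2 own [-60.7  84.3] z 49.1 rotrel [-360.     -0.    -89.97] F own [ 0.6 -0.8 -1.5] w 0.00025196097348025893Traceback (most recent call last):
  File "st.py", line 6, in <module>
    m=(x>-.04)&(x<.05)&(y>.02)&(y<.12)&(z>.04)&(z<.072);print("red",red.round(1),m.sum(),"stop",(np.median(y[m])*1000-red+50).round(1))
                                                                    ^^^^^^^^^
AttributeError: 'float' object has no attribute 'round'
```

```bash
sed -i 's/else 47.7/else np.float64(47.7)/; s/(y>0)&(y<.1)/(y>.03)\&(y<.07)/' st.py; python3 -m crank '[[[-0.4,0,0,0],[-0.8,0,0,0],[-0.8,0,-1,0],[-0.8,0,-2.4,0],[-0.8,0,-3,0],[-0.8,0,-3,0]]]'>/dev/null;python3 st.py
```

```text
t 17.0 own [-60.8 105. ] z 124.2 rotrel [-3.5996e+02  5.0000e-02 -8.9950e+01] F own [ 0.2 -0.2 -0.5] w 0.0005703749567524587
red 47.7 521 stop 60.6
```

```bash
python3 - <<'E'
from g import *
im,W=cloud("wrist");go();cv2.imwrite("pics/w7.png",im[:,:,::-1])
o=np.array([.5044,-.0272]);c,n=np.cos(-.1981),np.sin(-.1981)
d=W[...,:2]-o;x=c*d[...,0]+n*d[...,1];y=-n*d[...,0]+c*d[...,1];z=W[...,2]
for nm,a in(("plate face",(x>-.04)&(x<.05)&(z>.035)&(z<.07)),("plate top",(x>-.04)&(x<.05)&(z>.075)&(z<.084)),("carr",(x>-.075)&(x<-.05)&(z>.055)&(z<.067))):
    m=a&(y>.0)&(y<.12)
    if m.sum():print(nm,m.sum(),(np.percentile(y[m],[1,20,50,80,99])*1000).round(1))
E
```

```text
t 17.05 own [-61.1 104.5] z 123.6 rotrel [-2.000e-02 -0.000e+00 -8.996e+01] F own [0.5 0.4 0.1] w 0.0005788462628334204
plate face 526 [47.6 47.6 58.3 62.8 66.2]
plate top 1551 [47.7 49.  51.1 53.8 55.3]
carr 2101 [24.8 33.3 46.2 60.9 70.3]
```

View pics/w7.png

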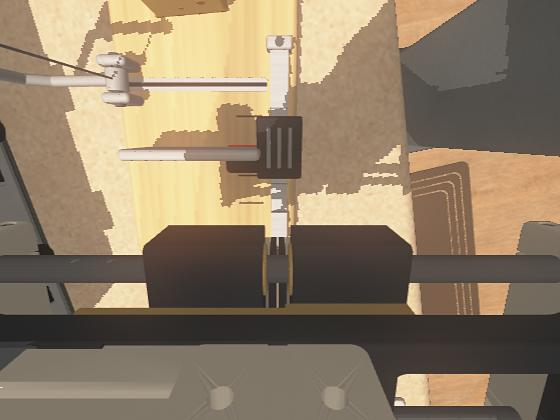

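Wrist view: plate top at (120–258, 155), carriage at (258–302, 117–178). Corrected, the stop value is about 0.050, so it is in the red notch. Next I'm going round to the cheese's tail.

```bash
python3 -m crank '[[[1.6,0,0,0],[3.4,0,0,0],[5.4,0,0,0],[7.4,0,0,0],[9.4,0,0,0],[11,0,0,0],[11.9,0,0,0],[11.9,-1,0,0],[11.9,-2,0,0],[11.9,-3,0,0],[11.9,-3,0,0],[11.9,-3,0,0]]]' 0.75 >/dev/null; python3 g.py; python3 - <<'E'
from g import *
o=np.array([.5044,-.0272]);c,n=np.cos(-.1981),np.sin(-.1981)
im,W=cloud("top");x,y,z=[W[...,i] for i in range(3)]
m=(z>.068)&(z<.082)&(x>.44)&(x<.56)&(y>-.21)&(y<-.06)
d=W[m][:,:2]-o;P=np.stack([c*d[:,0]+n*d[:,1],-n*d[:,0]+c*d[:,1]],1)*1000;print(m.sum(),cv2.minAreaRect(P.astype(np.float32)))
E
```

```text
t 18.55 own [  13.3 -193.1] z 122.9 rotrel [ -0.14  -0.   -89.99] F own [-1.8 -0.2  0.1] w 0.02216214799150624
0 ((0.0, 0.0), (0.0, 0.0), 0.0)
```

```bash
python3 -m crank '[[[0,0,1.2,0],[0,0,2.4,0],[0,0,3.2,0],[0,0,3.5,0],[0,0,3.5,0],[0,0,3.5,0]]]'>/dev/null; python3 g.py; python3 -m crank '[[[-0.3,0,0,0],[-0.6,0,0,0],[-0.9,0,0,0],[-1.2,0,0,0],[-1.5,0,0,0],[-1.8,0,0,0],[-2.1,0,0,0],[-2.1,0,0,0]]]'>/dev/null; python3 g.py
```

```text
t 19.35 own [  14.9 -193.1] z 37.5 rotrel [-3.5992e+02  1.0000e-02 -8.9960e+01] F own [-0.1  0.8 -0.6] w 0.021917325021761323
t 20.35 own [  14.4 -139.8] z 36.4 rotrel [-3.5999e+02  3.0000e-02 -8.9950e+01] F own [-1.1 -0.7 -0.3] w 0.02192014884144449
```

```bash
python3 -m crank '[[[-0.3,0,0,0],[-0.6,0,0,0],[-0.9,0,0,0],[-1.2,0,0,0],[-1.5,0,0,0],[-1.8,0,0,0],[-2.1,0,0,0],[-2.3,0,0,0],[-2.3,0,0,0]]]'>/dev/null; python3 g.py;  python3 - <<'E'
from g import *
o=np.array([.5044,-.0272]);c,n=np.cos(-.1981),np.sin(-.1981)
for f in("scene","wrist"):
    im,W=cloud(f);d=W[...,:2]-o;x=c*d[...,0]+n*d[...,1];y=-n*d[...,0]+c*d[...,1];z=W[...,2]
    if f=="scene":cv2.imwrite("pics/s8.png",cv2.resize(im[130:310,180:380,::-1],(660,594),interpolation=2))
    m=(z>.068)&(z<.083)&(abs(x)<.06)&(y>-.09)&(y<.045);P=np.stack([x[m],y[m]],1)*1000
    if len(P)>20:print(f,len(P),cv2.minAreaRect(P.astype(np.float32)),np.percentile(P,[1,99],axis=0).round(1).tolist())
E
```

```text
t 21.48 own [ 14.6 -82.6] z 36.7 rotrel [-3.5996e+02  2.0000e-02 -8.9940e+01] F own [-0.9  0.4  0.5] w 0.021809495898778238
scene 819 ((12.041662216186523, -24.98202133178711), (62.715938568115234, 125.50730895996094), 0.47706717252731323) [[-17.7, -82.5], [42.0, 37.3]]
wrist 685 ((15.176482200622559, -79.34141540527344), (18.059215545654297, 29.624080657958984), 89.9135513305664) [[0.7, -88.3], [29.6, -70.7]]
```

View pics/s8.png

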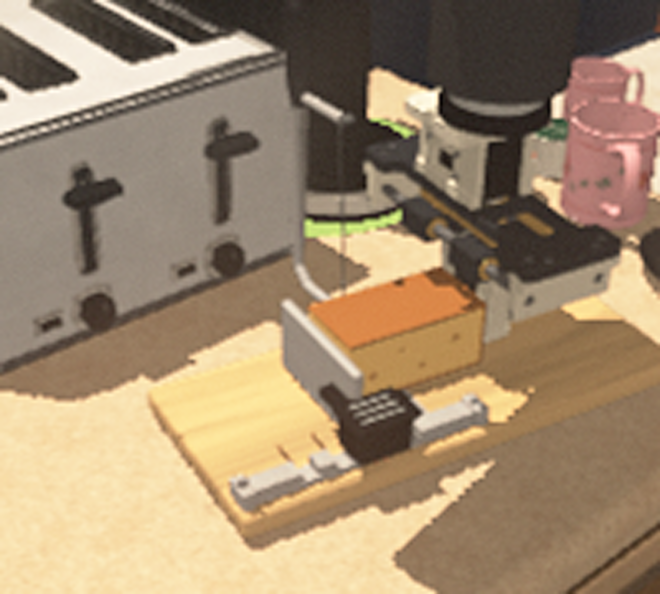

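The scene shows the cheese square at (310–480, 270–385), its front about 10 mm from the plate, with the bow up. I'm closing the rest slowly.

```bash
python3 -m crank '[[[-0.1,0,0,0],[-0.2,0,0,0],[-0.3,0,0,0],[-0.4,0,0,0],[-0.45,0,0,0],[-0.45,0,0,0]]]'>/dev/null; python3 g.py;python3 -m crank '[[[-0.05,0,0,0],[-0.05,0,0,0],[-0.05,0,0,0]]]'>/dev/null; python3 g.py;python3 -m crank '[[[-0.04,0,0,0],[-0.04,0,0,0],[-0.04,0,0,0]]]'>/dev/null; python3 g.py
```

```text
t 22.32 own [ 14.2 -72.6] z 36.7 rotrel [-2.000e-02 -6.000e-02 -8.997e+01] F own [ 0.7 -8.2  1.4] w 0.021661294620406255
t 22.7 own [ 14.2 -72.4] z 36.7 rotrel [-4.000e-02 -1.200e-01 -8.998e+01] F own [  3.6 -15.7   1.7] w 0.021935513737583477
t 23.07 own [ 14.1 -72.1] z 36.7 rotrel [-6.000e-02 -1.700e-01 -8.999e+01] F own [  4.7 -19.9   1.1] w 0.022037719785913446
```

Contact is firm. Backing off, clearing the view, and checking.

```bash
python3 -m crank '[[[0.5,0,0,0],[1.5,0,0,0],[3,0,0,0],[4.5,0,-0.5,0],[5,0,-2,0],[6.5,0,-3,0],[8.5,0,-4,0],[9.5,0,-4,0],[9.5,0,-4,0]]]'>/dev/null; python3 g.py;  cat > ck.py <<'E'
from g import *
for f in("top","scene"):
    im,W=cloud(f);X,Y,z=[W[...,i] for i in range(3)]
    b=(z>.017)&(z<.029)&(X>.36)&(X<.68)&(Y>-.3)&(Y<.23)
    k,l,st,_=cv2.connectedComponentsWithStats(b.astype(np.uint8));i=1+st[1:,4].argmax()
    ct,sz,an=cv2.minAreaRect((W[l==i][:,:2]*1000).astype(np.float32));print(f,np.round(ct,1),np.round(sz,1),round(an,2))
    yaw=-.1981;c,n=np.cos(yaw),np.sin(yaw);o=np.array([.5044,-.0272]) if f=="top" else np.array([.5044-.0047,-.0272-.0021])
    d=W[...,:2]-o;x=c*d[...,0]+n*d[...,1];y=-n*d[...,0]+c*d[...,1]
    r=im.astype(int);oran=(r[...,0]-r[...,2]>60)
    zo=.003 if f=="scene" else 0
    def rc(m,nm):
        P=np.stack([x[m],y[m]],1)*1000
        if len(P)>10:
            q=cv2.minAreaRect(P.astype(np.float32));print(f,nm,len(P),np.round(q[0],1),np.round(q[1],1),round(q[2],2),"y",np.percentile(P[:,1],[1,99]).round(1),"z",np.median(z[m]).round(4))
    rc(oran&(z>.066)&(z<.082)&(abs(x)<.06)&(y<.07)&(y>-.09),"cheese")
    rc(~oran&(z>.070)&(z<.085)&(x>-.04)&(x<.049)&(y>.03)&(y<.08),"plate")
    rc((z>.05)&(z<.066)&(x>-.08)&(x<-.05)&(y>-.02)&(y<.1),"carr")
E
python3 ck.py
```

```text
t 24.2 own [  14.3 -308.3] z 136.5 rotrel [-3.5996e+02  3.0000e-02 -9.0110e+01] F own [-0.4  0.1 -0.6] w 0.02190096708116293
top [508.3  -7.3] [258.8 149.7] 78.54
top cheese 1013 [18.1 -1.2] [118.   66.2] 89.54 y [-59.1  56.7] z 0.0754
top plate 108 [ 4.1 52.7] [ 7.5 87.4] 88.18 y [49.  57.2] z 0.0794
top carr 197 [-63.6  49.9] [45.6 26.9] 89.64 y [27.5 72.2] z 0.0614
scene [495.  -54.4] [351.2 151.9] 78.4
scene cheese 771 [ 1.1 -4.6] [ 90.9 112.2] 0.05 y [-59.3  50.7] z 0.073
scene plate 123 [ 4.8 54.6] [ 7.3 88.4] 89.4 y [50.8 58.4] z 0.0763
scene carr 235 [-62.9  49.7] [26.4 46. ] 1.52 y [27.  72.3] z 0.0587
```

```bash
cat >> ck.py <<'E'
    m=(oran&(z>.066)&(z<.082)&(abs(x)<.06)&(y<.046)&(y>-.09)).astype(np.uint8);m=cv2.morphologyEx(m,cv2.MORPH_OPEN,np.ones((3,3)))
    k,l,st,_=cv2.connectedComponentsWithStats(m);rc(l==1+st[1:,4].argmax(),"cheese body")
    m=l==1+st[1:,4].argmax();
    e=[(a,np.min(y[m&(abs(x*1000-a)<4)])*1000) for a in range(-10,40,6) if (m&(abs(x*1000-a)<4)).sum()>5];e=np.array(e);print("tail edge",e.round(1).tolist(),"slope",np.polyfit(e[:,0],e[:,1],1)[0].round(3))
    cv2.imwrite(f"pics/{f}9.png",im[:,:,::-1])
E
python3 ck.py | grep -E "body|tail"; python3 - <<'E'
import cv2,numpy as np
a=cv2.imread("pics/top9.png")[170:300,190:350];b=cv2.imread("pics/scene9.png")[150:300,210:395]
cv2.imwrite("pics/v9.png",np.hstack([cv2.resize(a,(400,325),interpolation=2),cv2.resize(b,(400,325),interpolation=2)]))
E
```

```text
top cheese body 958 [16.5 -7.2] [106.4  56.5] 90.0 y [-59.1  44.7] z 0.0751
tail edge [[-10.0, -59.6], [-4.0, -60.0], [2.0, -60.0], [8.0, -59.0], [14.0, -59.9], [20.0, -58.9], [26.0, -60.0], [32.0, -60.4], [38.0, -60.4]] slope -0.011
scene cheese body 740 [16.7 -7.7] [107.5  58.9] 89.06 y [-59.3  45. ] z 0.0729
tail edge [[-10.0, -61.1], [-4.0, -59.0], [2.0, -60.6], [8.0, -59.2], [14.0, -58.8], [20.0, -59.9], [26.0, -59.8], [32.0, -58.8], [38.0, -60.0]] slope 0.016
```

View pics/v9.png

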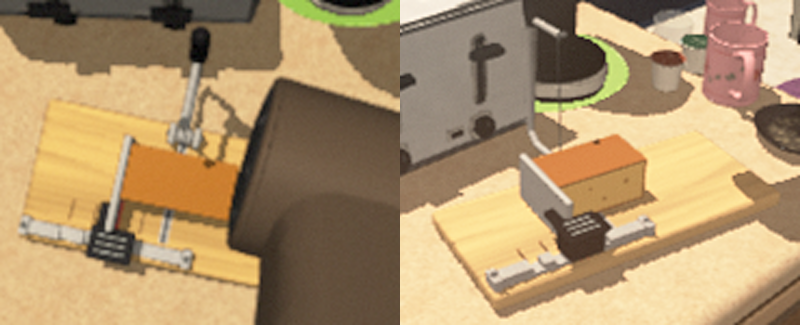

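The cheese lies flat and square against the plate, its tail at −60 mm and its middle at x +16.6 mm. The stop is at 50 mm, the bow is up and the arm is clear, so I'm handing in.

```bash
python3 -c "
from station import arm
print(arm.job_done())"
```

```text
the job is handed in; nothing more can be done
None
```

I handed the job in without seeing the verdict: by the last camera check the stop is in the red notch (about 0.050 m), the cheese is flat and square against it, the bow is up, and the arm is clear.

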